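# Book in source cans and stack the substrate totes

## Task

Book in this coating lot and stack it for transfer: take every source can out of the totes and stand it upright on a spot of its own on the reader dock, its code patch squarely facing the reader window behind that spot, and put all the loose totes in one stack on the clamped bottom tote, each turned end for end to the tote under it so that it seats level on the stacking ledges inside the rim instead of nesting down onto the parts. Leave everything else on the bench where it is.

Things in the scene. Friction and masses are not known exactly. Their poses are not given: they have to be found in the camera images.
- tote_base: white bottom tote, shaped like the loose ones (see tote_a, b, c), clamped on a fixed aluminium plate 220 x 170 x 12 mm on the bench. Origin: centre of the tote's underside, 12 mm above the bench. Each tote's +x points to the end with a round seat for a can, -x to the end with a black rack of substrates (32 mm high)
- tote_a: loose white stack-nest tote, 200 x 152 mm at the rim (long way is x), 172 x 123 at the foot, 64 tall, 0.32 kg. Origin: centre of its underside. To lift it: a central square post 24 x 24 mm, sides along the tote's x and y, top 36 mm above the underside; around it the 4 mm floor is free for 40 mm on the -x side and on the y sides, 18 mm to a can on the +x side
- tote_b: as tote_a. Inside the long walls are ribs with ledges on top, 60 mm above the underside, at x = +66 and -28 mm, from |y| = 53 mm out to the wall; the foot has notches at the same places. On a tote turned half a turn to it (yaw differs by pi) it sinks 4 mm inside the rim onto the ledges: undersides 60 mm apart, play about 3 mm in x, 5 mm in y each way
- tote_c: as tote_a. Set the same way round as the tote below, its notches pass the ribs and it nests, down onto the post of the other: undersides only 36 mm apart, which is wrong
- can_a: metal source can, 48 mm diameter, 92 mm tall with its grey cap, about 0.22 kg, may be absent. Origin: centre of its foot, z up. White code patch with black squares on its +x side, 56 mm up; a white tick on the cap points the same way. It starts on a tote's 4 mm floor, 55 mm to the tote's +x end, 32 mm above the rim: too tall to leave under a stacked tote
- can_b: another can like can_a, may be absent
- can_c: another can like can_a, may be absent
- can_d: another can like can_a, may be absent
- can_a_sight (a point): the point 72 mm out from can_a's axis the way its code patch faces (its +x), 56 mm above its foot
- can_b_sight (a point): the point 72 mm out from can_b's axis the way its code patch faces (its +x), 56 mm above its foot
- can_c_sight (a point): the point 72 mm out from can_c's axis the way its code patch faces (its +x), 56 mm above its foot
- can_d_sight (a point): the point 72 mm out from can_d's axis the way its code patch faces (its +x), 56 mm above its foot
- spot_0 (a point): ringed spot for one can on the 6 mm high pad (190 x 360 mm) of the fixed reader dock; origin on the pad's top. Four spots in a row, 80 mm apart along their y; each spot's x axis points level at its own dark reader window, 72 mm away in the face of a white reader block (40 mm deep, 340 long, top 62 mm above the bench). Any can may use any free spot
- spot_1 (a point): another spot like spot_0
- spot_2 (a point): another spot like spot_0
- spot_3 (a point): another spot like spot_0
- loupe: black loupe, 38 mm wide, 30 mm tall; a bystander, to be left where it is; origin: centre of its underside
- tape_roll: roll of amber tape, 42 mm wide, 19 mm tall; a bystander, to be left where it is; origin: centre of its underside
- dish: clear flat dish, 80 mm wide, 13 mm tall, with a dark wafer piece in it; a bystander, to be left where it is; origin: centre of its underside
- chip_box_2: second clear box of chips 120 x 90 x 27 mm; a bystander, to be left where it is; origin: centre of its underside
- chip_box: clear box of chips 120 x 90 x 27 mm; a bystander, to be left where it is; origin: centre of its underside
- tray_stack: stack of black trays 150 x 120 x 172 mm; a bystander, to be left where it is; origin: centre of its underside
Not all that is in view belongs to the job. What is shaped like the can_b but blue is not meant.

How it is judged (in metres and radians):
At the end, for the whole second after the job is handed in: Each can upright on the dock, axis within 20 mm of a spot, the point 72 mm out past its patch within 30 mm of the spot's x axis; totes at rest over the clamped one, undersides 60, 120, 180 mm (+2.5/-3) above its own, within 16 mm each way, parallel within 0.15 rad, level within 0.05 rad (((horizontal distance between can_a and spot_0 below 0.02 m and y of can_a_sight in the frame of spot_0 between -0.03 and 0.03 m and x of can_a_sight in the frame of spot_0 above 0.04 m) or (horizontal distance between can_a and spot_1 below 0.02 m and y of can_a_sight in the frame of spot_1 between -0.03 and 0.03 m and x of can_a_sight in the frame of spot_1 above 0.04 m) or (horizontal distance between can_a and spot_2 below 0.02 m and y of can_a_sight in the frame of spot_2 between -0.03 and 0.03 m and x of can_a_sight in the frame of spot_2 above 0.04 m) or (horizontal distance between can_a and spot_3 below 0.02 m and y of can_a_sight in the frame of spot_3 between -0.03 and 0.03 m and x of can_a_sight in the frame of spot_3 above 0.04 m)) and angle between each of can_a, can_b, can_c, can_d's own z axis and vertical below 0.1 rad and height (world z) of can_a between 0.002 and 0.011 m and linear speed of each of can_a, can_b, can_c, can_d, tote_a, tote_b, tote_c below 0.03 m/s and ((horizontal distance between can_b and spot_0 below 0.02 m and y of can_b_sight in the frame of spot_0 between -0.03 and 0.03 m and x of can_b_sight in the frame of spot_0 above 0.04 m) or (horizontal distance between can_b and spot_1 below 0.02 m and y of can_b_sight in the frame of spot_1 between -0.03 and 0.03 m and x of can_b_sight in the frame of spot_1 above 0.04 m) or (horizontal distance between can_b and spot_2 below 0.02 m and y of can_b_sight in the frame of spot_2 between -0.03 and 0.03 m and x of can_b_sight in the frame of spot_2 above 0.04 m) or (horizontal distance between can_b and spot_3 below 0.02 m and y of can_b_sight in the frame of spot_3 between -0.03 and 0.03 m and x of can_b_sight in the frame of spot_3 above 0.04 m)) and height (world z) of can_b between 0.002 and 0.011 m and ((horizontal distance between can_c and spot_0 below 0.02 m and y of can_c_sight in the frame of spot_0 between -0.03 and 0.03 m and x of can_c_sight in the frame of spot_0 above 0.04 m) or (horizontal distance between can_c and spot_1 below 0.02 m and y of can_c_sight in the frame of spot_1 between -0.03 and 0.03 m and x of can_c_sight in the frame of spot_1 above 0.04 m) or (horizontal distance between can_c and spot_2 below 0.02 m and y of can_c_sight in the frame of spot_2 between -0.03 and 0.03 m and x of can_c_sight in the frame of spot_2 above 0.04 m) or (horizontal distance between can_c and spot_3 below 0.02 m and y of can_c_sight in the frame of spot_3 between -0.03 and 0.03 m and x of can_c_sight in the frame of spot_3 above 0.04 m)) and height (world z) of can_c between 0.002 and 0.011 m and ((horizontal distance between can_d and spot_0 below 0.02 m and y of can_d_sight in the frame of spot_0 between -0.03 and 0.03 m and x of can_d_sight in the frame of spot_0 above 0.04 m) or (horizontal distance between can_d and spot_1 below 0.02 m and y of can_d_sight in the frame of spot_1 between -0.03 and 0.03 m and x of can_d_sight in the frame of spot_1 above 0.04 m) or (horizontal distance between can_d and spot_2 below 0.02 m and y of can_d_sight in the frame of spot_2 between -0.03 and 0.03 m and x of can_d_sight in the frame of spot_2 above 0.04 m) or (horizontal distance between can_d and spot_3 below 0.02 m and y of can_d_sight in the frame of spot_3 between -0.03 and 0.03 m and x of can_d_sight in the frame of spot_3 above 0.04 m)) and height (world z) of can_d between 0.002 and 0.011 m and (z of tote_a in the frame of tote_base between 0.057 and 0.0625 m or z of tote_a in the frame of tote_base between 0.117 and 0.1225 m or z of tote_a in the frame of tote_base between 0.177 and 0.1825 m) and x of tote_a in the frame of tote_base between -0.016 and 0.016 m and y of tote_a in the frame of tote_base between -0.016 and 0.016 m and angle between the x axis of each of tote_a, tote_b, tote_c and the x axis of tote_base, either way round below 0.15 rad and angle between each of tote_a, tote_b, tote_c's own z axis and vertical below 0.05 rad and (z of tote_b in the frame of tote_base between 0.057 and 0.0625 m or z of tote_b in the frame of tote_base between 0.117 and 0.1225 m or z of tote_b in the frame of tote_base between 0.177 and 0.1825 m) and x of tote_b in the frame of tote_base between -0.016 and 0.016 m and y of tote_b in the frame of tote_base between -0.016 and 0.016 m and (z of tote_c in the frame of tote_base between 0.057 and 0.0625 m or z of tote_c in the frame of tote_base between 0.117 and 0.1225 m or z of tote_c in the frame of tote_base between 0.177 and 0.1825 m) and x of tote_c in the frame of tote_base between -0.016 and 0.016 m and y of tote_c in the frame of tote_base between -0.016 and 0.016 m); the robot touches nothing.
It fails at once if a bystander is pushed more than 4 cm from its place (distance of any of loupe, tape_roll, dish, chip_box_2, chip_box, tray_stack from where it was at the start of the episode above 0.04 m).
Of can_a, can_b, can_c, can_d only 3 to 4 are there at a start; the rules pass over those that are not, and their reading is None.
At some moment in a run one of can_a, can_b, can_c, can_d may be knocked a few centimetres aside while the robot is not near it.
Once in a run the grip may slacken for a moment while it holds something.
It also fails if it takes over 208 s, if anything falls off the work surface, if the arm or the gripper's body presses on something with over 40 N, if the wrist force passes 120 N, or if a joint passes its speed limit or range.

## Robot

A 6-joint arm with a two-finger parallel gripper is mounted at the origin on the work surface. World frame = base frame: x ahead of the robot, y to its left, z up, the work surface at z = 0. Lengths are in mm, angles in rad, forces in N, time in s.
With the tool pointing down it reaches from about 350 to 775 mm from the base axis. Payload 7.3 kg.
Tool frame: the origin (TCP) lies at the very end of the fingers, on their centre line; the grasp point (between the pads) lies 19 mm behind it; x points along the fingers, z is the direction in which the jaws open and shut, and the axes are right-handed (so a half turn about x gives the same grasp; the last joint's range is limited). The gripper opens to 92 mm and grips with 3 to 60 N. Pads are 19 mm wide; open, the fingers measure 130 mm over their backs; the gripper's body (75 mm by 190 mm) begins 47 mm behind the grasp point.
Start: joints at [-1.337, 0.342, 1.524, -0, 1.275, -0.146], TCP at [194.659, -487.599, 226.741] pointing down, gripper open.
Joint ranges: [-2.53, 2.53], [-0.77, 2.02], [0.04, 2.7], [-1, 4.14], [0.28, 2.66], [-3.11, 3.11]. Speed limits (rad/s): [2.57, 2.57, 3.14, 3.14, 3.14, 3.14].

## Interface

Orientations are given as [roll, pitch, yaw] about the fixed x, y, z axes, in that order (R = Rz(yaw) Ry(pitch) Rx(roll)).
In Python, from plant import * gives the robot as it stands.
- The arm moves only by the tool carry_out, never from a script. Its argument "rows" is a list of rows, each a list of 4 numbers: the shift along the world's x, y, z in mm, then the turn about the world's z in degrees. In form: [[x, y, z, twist], ...]. A call has 1 to 20 rows; each row is the pose to reach, as a shift and turn from the pose measured when the call began; what a row does not reach only later rows make up. A row lasts 1/12 s, in which the tool goes at most 41.7 mm and 7.16 degrees, less where a joint would pass 70% of its speed; a pose out of reach is approached as far as the arm can. A call with a gripper value outside its range is refused whole. "hand" is the finger opening in mm, from 0 to 91.8, set as the call begins (left out, the last holds). The fingers move at their own pace and stop on an object; the grip force is fixed at half the most. Time passes only in rows, so rows that repeat a pose let the fingers close. It gives the time, the measured TCP pose, the force and the opening at its end, in the units of the state.
- get_obs(): the state, without advancing time (a new reading comes with each control period).
- capture(name): name is "scene" or "top"; returns the picture (420x560x3 uint8, red, green, blue); there is no depth.
- camera_info(name): a dict with "camera_matrix" (3x3 intrinsics, pixels), "pose" (4x4, takes a point from camera to world coordinates). Camera axes: x right, y down, z forward; pixel columns grow to the right and rows downward; lengths in mm; the calibration is good to about 2 mm. A picture is of the moment at which its call begins. camera_info takes no time and is no camera call.
- close_job(): hands the job in, once; it reports no verdict.
The state is a dict: "time": time; "joint_positions": joint angles; "dq": joint speeds; "tau": joint torques, N m; "tool_pos": TCP position; "tcp_rot": TCP orientation; "contact_force": force on the tool from outside, world axes, zero at the start; "moment": the same for the moment, N m; "grip_width": finger opening in mm.
Only numpy, scipy, OpenCV 4.12 (cv2) and the standard library are available. Lean on these libraries where they do the work, as an engineer would, in place of code of your own. Each camera call takes 0.05 s, during which the arm holds its last target. There are 200 camera calls.

## Working session

There is one attempt and no reset: what is moved stays moved. The work goes in short steps, Python scripts to look and compute and a tool call to move; the robot and the scene stay as the last step left them, time stands still between calls to the robot, and variables do not carry over. Pictures are saved under pics/ and viewed, about 12 in all and at most 16, crops included, and the job is handed in when it is done.

Besides the shell and the picture viewer there is one more tool, called after ">>>" in YAML: its name, and indented under it one key for each argument. carry_out: Moves the arm, as the interface text tells. Its arguments: {"type":"object","properties":{"rows":{"type":"array"},"hand":{"type":"number"}},"required":["rows"]}

```bash
mkdir -p pics; python3 - <<'E'
from plant import *
import cv2, numpy as np
for n in("scene","top"):
    im=capture(n); cv2.imwrite(f"pics/{n}0.png",im[:,:,::-1])
    c=camera_info(n); print(n,np.round(c["camera_matrix"],1).tolist(),np.round(c["pose"],3).tolist())
print(get_obs())
E
```

```text
scene [[416.4, 0.0, 282.9], [0.0, 416.4, 213.9], [0.0, 0.0, 1.0]] [[-0.105, 0.765, -0.635, 1216.373], [0.994, 0.07, -0.079, 77.408], [-0.016, -0.64, -0.768, 881.349], [0.0, 0.0, 0.0, 1.0]]
top [[471.0, 0.0, 276.2], [0.0, 471.0, 214.2], [0.0, 0.0, 1.0]] [[0.009, -0.989, 0.146, 316.985], [-1.0, -0.01, -0.009, -17.548], [0.01, -0.146, -0.989, 1553.376], [0.0, 0.0, 0.0, 1.0]]
{'time': 0.1, 'joint_positions': array([-1.33699719e+00,  3.42646317e-01,  1.52489467e+00,  3.00596849e-05,
        1.27541225e+00, -1.46005455e-01]), 'dq': array([-0.00080576, -0.00149346, -0.00284789, -0.00030756,  0.00014388,
       -0.00015058]), 'tau': array([ 1.27937419e-03, -4.32005417e+01, -2.44695604e+01,  7.18314084e-02,
        5.25997079e-02, -4.89481693e-05]), 'tool_pos': array([ 194.58180867, -487.22884385,  226.12731901]), 'tcp_rot': array([2.9744628 , 1.56943543, 1.78346229]), 'contact_force': array([ 0.33962385,  0.13014425, -0.32130452]), 'moment': array([-0.01527191,  0.02384662, -0.0502095 ]), 'grip_width': 92.18216484936177}
```

View pics/scene0.png

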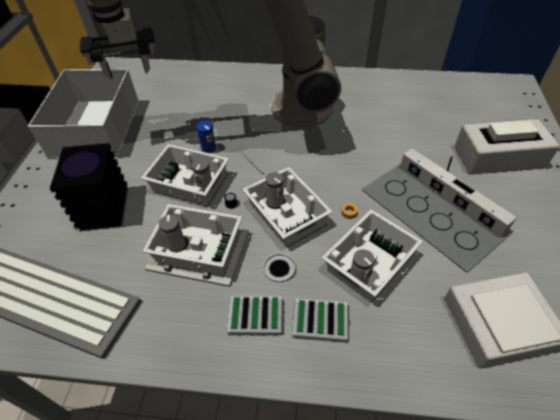

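View pics/top0.png

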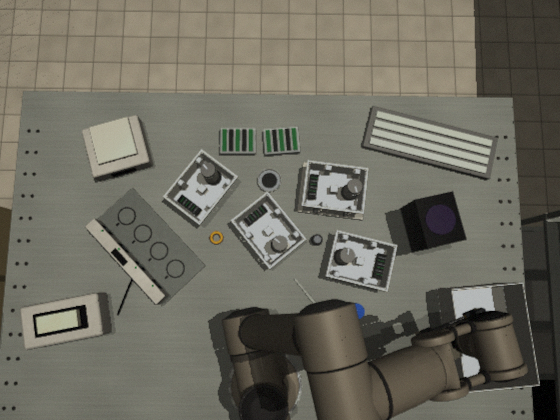

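Scene: four totes, each with a grey can: centres at scene px (187,172), (195,240) (plate visible below, so this is the base), (286,205) and (372,253). The blue decoy is at (205,135), the dock at right (440,205), loupe (231,200), tape (349,210) and dish (279,267). Next is a close crop.

```bash
python3 - <<'E'
import cv2
t=cv2.imread("pics/top0.png"); s=cv2.imread("pics/scene0.png")
cv2.imwrite("pics/c1.png",cv2.resize(t[140:300,150:410],None,fx=3.07,fy=3.07,interpolation=cv2.INTER_CUBIC))
cv2.imwrite("pics/c2.png",cv2.resize(s[135:305,135:425],None,fx=2.75,fy=2.75,interpolation=cv2.INTER_CUBIC))
E
```

```text
(no output)
```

View pics/c1.png

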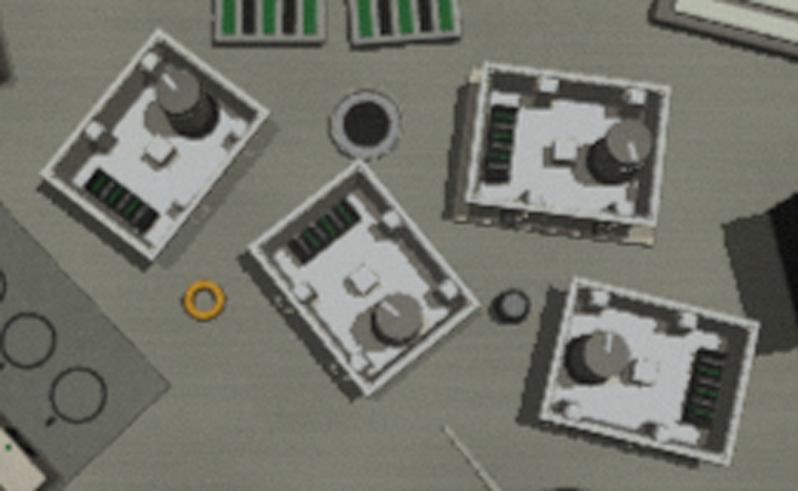

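View pics/c2.png

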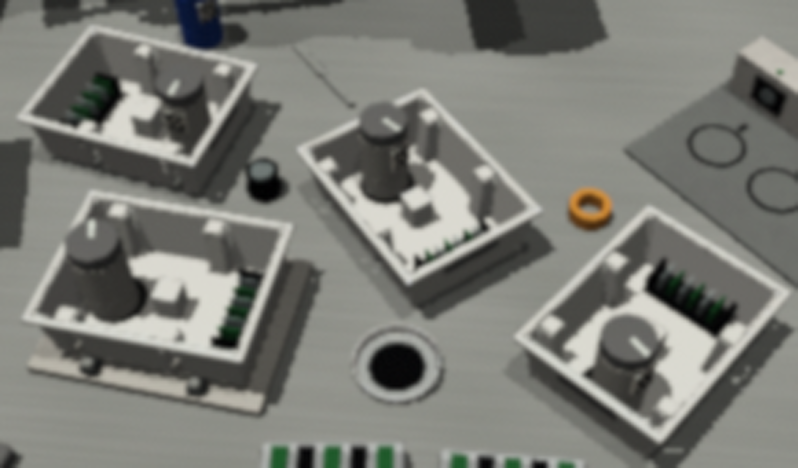

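The crops show each can with its white cap tick: top crop caps at (180,88), (397,318), (628,143) and (604,352). The clamped base is the tote at (565,145), with its plate visible. The blue can is out of the way. Next I turn these pixels into poses using both views.

```bash
cat > h.py <<'E'
from plant import *
import cv2, numpy as np
from scipy.optimize import least_squares
def pix2w(n,uv,z):
    c=camera_info(n);K=np.array(c["camera_matrix"]);P=np.array(c["pose"])
    d=np.c_[np.atleast_2d(np.array(uv,float)),np.ones(len(np.atleast_2d(uv)))]@np.linalg.inv(K).T@P[:3,:3].T
    return P[:3,3]+d*((z-P[2,3])/d[:,2])[:,None]
def w2pix(n,p):
    c=camera_info(n);K=np.array(c["camera_matrix"]);P=np.array(c["pose"])
    q=(np.atleast_2d(p)-P[:3,3])@P[:3,:3]; q=q@K.T; return q[:,:2]/q[:,2:]
def rect(corners,xend):
    """corners (4x2, cyclic) -> centre, yaw with +x toward point xend; prints sides"""
    c=np.array(corners)[:,:2];m=c.mean(0)
    e=[np.linalg.norm(c[i]-c[(i+1)%4]) for i in range(4)]
    i=0 if e[0]+e[2]>e[1]+e[3] else 1
    d=(c[(i+1)%4]-c[i])+(c[(i+2)%4]-c[(i+3)%4])
    if d@(np.array(xend)[:2]-m)<0:d=-d
    return m,np.arctan2(d[1],d[0]),np.round(e)
def jaw(o=None):
    from scipy.spatial.transform import Rotation as R
    o=o or get_obs(); return R.from_euler('xyz',o["tcp_rot"]).as_matrix()
E
cat > m1.py <<'E'
from h import *
f=lambda z,o,l:np.array(l)/z+np.array(o)
ft=lambda l:f(3.07,(150,140),l); fs=lambda l:f(2.75,(135,135),l)
T={"T1":(0,[(157,32),(268,111),(150,258),(41,173)],[(650,208),(787,294),(660,438),(518,337)],[(180,88),(166,74)],[(630,340),(648,353)]),
"T2":(0,[(362,163),(478,305),(368,393),(247,248)],[(422,91),(540,211),(410,280),(300,151)],[(397,318),(386,303)],[(382,120),(398,131)]),
"B":(12,[(487,65),(668,88),(657,224),(469,207)],[(93,193),(291,227),(241,358),(27,318)],[(628,143),(639,126)],[(92,242),(92,223)]),
"T3":(0,[(577,280),(757,325),(728,462),(541,416)],[(93,28),(254,67),(195,163),(22,116)],[(604,353),(607,336)],[(180,83),(170,94)])}
for k,(z,a,b,c,d) in T.items():
    for n,r,cc in(("top",ft(a),ft(c)),("scene",fs(b),fs(d))):
        cap=pix2w(n,cc,96+z); t=cap[1]-cap[0]
        m,y,e=rect(pix2w(n,r,64+z),cap[0])
        print(k,n,"c",m.round(1),"yaw",y.round(3),"sides",e,"can",cap[0,:2].round(1),"pred",(m+55*np.array([np.cos(y),np.sin(y)])).round(1),"tick",np.arctan2(t[1],t[0]).round(2))
im={"top":cv2.imread("pics/top0.png",0),"scene":cv2.imread("pics/scene0.png",0)}
s=im["top"]
x=s[185:310,85:205];th=cv2.adaptiveThreshold(x,255,0,1,15,12)
cs,_=cv2.findContours(th,cv2.RETR_LIST,2)
for c in cs:
    if len(c)>20:
        (u,v),ax,_=cv2.fitEllipse(c)
        if 12<ax[0]<26 and ax[1]<30: print("ring",u+85,v+185,np.round(ax,1),pix2w("top",[(u+85,v+185)],6)[0,:2].round(1))
o=get_obs();print("R",jaw(o).round(2).tolist())
E
python3 m1.py
```

```text
T1 top c [624.  214.5] yaw -0.648 sides [146. 197. 146. 192.] can [675.3 184.9] pred [667.8 181.3] tick 0.79
T1 scene c [630.  217.5] yaw -0.643 sides [146. 191. 145. 194.] can [680.2 191.4] pred [674.  184.5] tick 0.9
T2 top c [485.1  -6.5] yaw -2.443 sides [192. 145. 195. 149.] can [439.8 -40.9] pred [443.  -41.9] tick 0.64
T2 scene c [493.2  -2.5] yaw -2.444 sides [195. 144. 191. 145.] can [448.4 -40.2] pred [451.1 -37.8] tick 0.91
B top c [ 623.4 -220.5] yaw -1.67 sides [191. 145. 195. 153.] can [ 620.  -275.2] pred [ 617.9 -275.3] tick -0.57
B scene c [ 631.8 -214.3] yaw -1.691 sides [194. 144. 193. 145.] can [ 629.9 -271.8] pred [ 625.2 -269. ] tick -2.86
T3 top c [ 391.2 -302.7] yaw 1.337 sides [191. 144. 196. 145.] can [ 406.5 -249.8] pred [ 404.  -249.2] tick -0.19
T3 scene c [ 398.3 -297.2] yaw 1.328 sides [192. 143. 195. 142.] can [ 415.1 -246.4] pred [ 411.5 -243.8] tick -0.37
ring 175.06665802001953 268.13323974609375 [16.  17.1] [363.9 296.7]
ring 174.45860290527344 268.81358337402344 [17.8 21.1] [361.7 298.6]
ring 157.91283416748047 251.1051788330078 [17.5 21.6] [418.8 355. ]
ring 142.43676376342773 233.01445388793945 [15.9 16.8] [477.8 408.5]
ring 142.11149215698242 233.48917770385742 [17.  22.1] [476.2 409.5]
ring 125.6825065612793 216.52202606201172 [17.5 21.1] [532.  466.5]
R [[-0.0, 0.93, 0.37], [0.0, 0.37, -0.93], [-1.0, 0.0, -0.0]]
```

```bash
python3 - <<'E'
from h import *
C={"T1":(676,187,96),"T2":(445,-40,96),"B":(625,-273,108),"T3":(410,-247,96)}
tiles=[]
for k,p in C.items():
    for n in("top","scene"):
        g=cv2.imread(f"pics/{n}0.png",0).astype(float)
        u,v=w2pix(n,p)[0]; 
        i,j=int(round(u)),int(round(v)); t=g[j-11:j+12,i-11:i+12]
        # rectified patch of the cap plane, axes: right=-y, down=-x, 0.5 mm/px
        X,Y=np.meshgrid(p[0]+35-np.arange(140)*.5,p[1]+35-np.arange(140)*.5,indexing='ij')
        q=w2pix(n,np.c_[X.ravel(),Y.ravel(),np.full(X.size,p[2])]).reshape(140,140,2).astype(np.float32)
        tiles.append(cv2.resize(cv2.remap(g.astype(np.uint8),q[...,0],q[...,1],cv2.INTER_CUBIC),(198,198)))
        cv2.circle(tiles[-1],(99,99),68,255,1)
m=np.vstack([np.hstack(tiles[:4]),np.hstack(tiles[4:])])
cv2.imwrite("pics/caps.png",m)
E
```

```text
(no output)
```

View pics/caps.png

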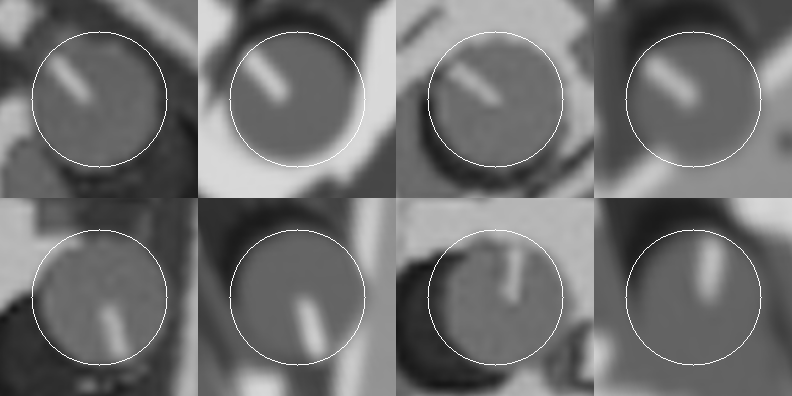

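Ticks (world angle): T1 +0.68, T2 +0.89, base −2.81, T3 −0.10. Both views agree after averaging. The blue can is excluded. I'll pick above the rim, with the TCP about 28 mm below the cap top, starting with the T1 can for the far spot. First I check the spots from the scene view.

```bash
python3 - <<'E'
from h import *
g=cv2.imread("pics/scene0.png",0)
x=g[165:265,360:500];th=cv2.adaptiveThreshold(x,255,0,1,15,8)
for c in cv2.findContours(th,cv2.RETR_LIST,2)[0]:
    if len(c)>20:
        (u,v),ax,_=cv2.fitEllipse(c)
        if 10<ax[0]<30 and ax[1]<34: print(np.round([u+360,v+165,*ax],1),pix2w("scene",[(u+360,v+165)],6)[0,:2].round(1))
E
```

```text
[466.8 239.7  19.8  27.1] [535.1 468.5]
[441.7 220.8  18.8  25.6] [477.4 413.1]
[417.1 203.7  13.7  19.1] [421.6 353.9]
[417.6 203.4  17.7  24. ] [420.3 355.3]
[395.3 187.5  12.7  18.2] [364.8 297.9]
[395.5 187.2  16.9  22.9] [363.6 298.7]
```

>>> carry_out:
  rows:
    - [480, 675, 0, 0]
    - [480, 675, 0, 0]
    - [480, 675, 0, 0]
    - [480, 675, 0, 0]
    - [480, 675, 0, 0]
    - [480, 675, 0, 0]
    - [480, 675, 0, 0]
    - [480, 675, 0, 0]
    - [480, 675, 0, 0]
    - [480, 675, 0, 0]
    - [480, 675, 0, 0]
    - [480, 675, 0, 0]
    - [480, 675, 0, 0]
    - [480, 675, 0, 0]
    - [480, 675, 0, 0]
    - [480, 675, 0, 0]
    - [480, 675, 0, 0]
    - [480, 675, 0, 0]
    - [480, 675, 0, 0]
    - [480, 675, 0, 0]
  hand: 70

```text
time: 1.77
tool_pos: [675.2, 190.2, 225.3]
tcp_rot: [-2.808, 1.569, 2.285]
contact_force: [1.4, -0.7, 0.7]
grip_width: 70.1
```

>>> carry_out:
  rows:
    - [0, -3, -40, 0]
    - [0, -3, -80, 0]
    - [0, -3, -115, 0]
    - [0, -3, -140, 0]
    - [0, -3, -157, 0]
    - [0, -3, -157, 0]
    - [0, -3, -157, 0]

```text
time: 2.35
tool_pos: [674.5, 187.2, 67.0]
tcp_rot: [-2.207, 1.567, 2.886]
contact_force: [0.0, -0.8, -0.1]
grip_width: 69.7
```

>>> carry_out:
  rows:
    - [0, 0, 0, 0]
    - [0, 0, 0, 0]
    - [0, 0, 0, 0]
    - [0, 0, 0, 0]
    - [0, 0, 0, 0]
    - [0, 0, 0, 0]
    - [0, 0, 30, 0]
    - [0, 0, 70, 0]
    - [0, 0, 110, 0]
    - [0, 0, 132, 0]
    - [0, 0, 132, 0]
  hand: 35

```text
time: 3.27
tool_pos: [677.0, 187.5, 206.1]
tcp_rot: [1.532, 1.563, 0.342]
contact_force: [1.7, 1.4, -1.9]
grip_width: 47.6
```

>>> carry_out:
  rows:
    - [-10, 20, 0, 6]
    - [-25, 50, 0, 12]
    - [-40, 80, 0, 18]
    - [-60, 115, 0, 25]
    - [-78, 150, 0, 32]
    - [-96, 185, 0, 39]
    - [-114, 220, 0, 46]
    - [-128, 250, 0, 53]
    - [-138, 272, 0, 60]
    - [-142, 281, 0, 67]
    - [-142, 281, 0, 74]
    - [-142, 281, 0, 81]
    - [-142, 281, 0, 88]
    - [-142, 281, 0, 96]
    - [-142, 281, 0, 96]
    - [-142, 281, 0, 96]

```text
time: 4.6
tool_pos: [534.6, 468.1, 204.4]
tcp_rot: [1.875, 1.563, 2.358]
contact_force: [0.2, -0.3, -1.8]
grip_width: 47.3
```

```bash
cat > st.py <<'E'
from h import *
o=get_obs();R=jaw(o);print(o["time"].__round__(2),o["tool_pos"].round(1),"jaw",np.degrees(np.arctan2(R[1,2],R[0,2])).round(1),"q",np.degrees(o["joint_positions"]).round(0),"w",round(o["grip_width"],1),"F",o["contact_force"].round(1),"tilt",R[2,0].round(3))
E
python3 st.py
```

```text
4.6 [534.6 468.1 204.4] jaw 27.7 q [35. 41. 54.  0. 85.  7.] w 47.3 F [ 0.2 -0.3 -1.8] tilt -1.0
```

>>> carry_out:
  rows:
    - [0, 0, -40, 0]
    - [0, 0, -80, 0]
    - [0, 0, -110, 0]
    - [0, 0, -125, 0]
    - [0, 0, -130, 0]
    - [0, 0, -133, 0]
    - [0, 0, -133, 0]
    - [0, 0, -133, 0]

```text
time: 5.27
tool_pos: [535.4, 468.6, 72.9]
tcp_rot: [1.515, 1.563, 1.997]
contact_force: [-0.1, -0.3, -2.5]
grip_width: 47.6
```

```bash
python3 st.py
```

```text
5.27 [535.4 468.6  72.9] jaw 27.6 q [35. 47. 64.  0. 69.  7.] w 47.6 F [-0.1 -0.3 -2.5] tilt -1.0
```

>>> carry_out:
  rows:
    - [0, 0, -2, 0]
    - [0, 0, -4, 0]
    - [0, 0, -4, 0]

```text
time: 5.52
tool_pos: [535.9, 469.0, 69.8]
tcp_rot: [1.267, 1.562, 1.749]
contact_force: [-0.0, -0.2, -1.7]
grip_width: 47.2
```

>>> carry_out:
  rows:
    - [0, 0, 0, 0]
    - [0, 0, 0, 0]
    - [0, 0, 0, 0]
    - [0, 0, 0, 0]
    - [0, 0, 30, 0]
    - [0, 0, 70, 0]
    - [0, 0, 110, 0]
    - [0, 0, 140, 0]
    - [0, 0, 140, 0]
  hand: 61

```text
time: 6.27
tool_pos: [538.4, 470.8, 219.0]
tcp_rot: [0.532, 1.551, 1.014]
contact_force: [1.1, -1.0, 1.2]
grip_width: 61.4
```

>>> carry_out:
  rows:
    - [90, -741, 0, 0]
    - [90, -741, 0, 0]
    - [90, -741, 0, 0]
    - [90, -741, 0, 0]
    - [90, -741, 0, 0]
    - [90, -741, 0, 0]
    - [90, -741, 0, 0]
    - [90, -741, 0, 0]
    - [90, -741, 0, 0]
    - [90, -741, 0, 0]
    - [90, -741, 0, 0]
    - [90, -741, 0, 0]
    - [90, -741, 0, 0]
    - [90, -741, 0, 0]
    - [90, -741, 0, 0]
    - [90, -741, 0, 0]
    - [90, -741, 0, 0]
    - [90, -741, 0, 0]
    - [90, -741, 0, 0]
    - [90, -741, 0, 0]
  hand: 74

```text
time: 7.93
tool_pos: [627.8, -272.4, 217.9]
tcp_rot: [0.586, 1.551, 1.064]
contact_force: [0.8, 0.4, -0.6]
grip_width: 73.7
```

```bash
python3 st.py; python3 - <<'E'
from h import *
im=capture("scene"); cv2.imwrite("pics/s1.png",im[:,:,::-1])
E
```

```text
7.93 [ 627.8 -272.4  217.9] jaw 27.4 q [-30.  37.  59.   1.  84. -58.] w 73.7 F [ 0.8  0.4 -0.6] tilt -1.0
```

View pics/s1.png

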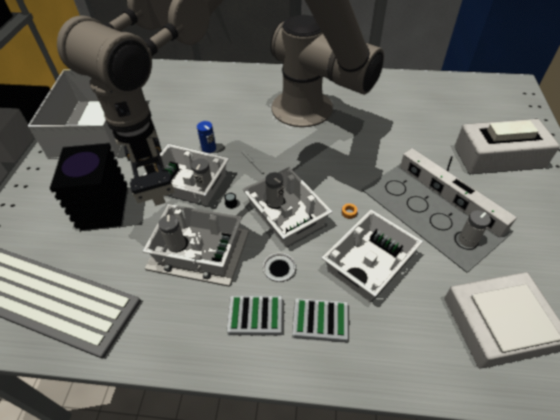

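The can stands on the far spot (475,228), tick toward the reader; the other three are untouched. Now the base can.

>>> carry_out:
  rows:
    - [-3, -1, -40, 0]
    - [-3, -1, -80, 0]
    - [-3, -1, -110, 0]
    - [-3, -1, -130, 0]
    - [-3, -1, -137, 0]
    - [-3, -1, -137, 0]
    - [-3, -1, -137, 0]

```text
time: 8.57
tool_pos: [625.9, -270.7, 82.7]
tcp_rot: [0.509, 1.551, 0.99]
contact_force: [0.2, -0.1, -0.2]
grip_width: 74.0
```

>>> carry_out:
  rows:
    - [0, 0, 0, 0]
    - [0, 0, 0, 0]
    - [0, 0, 0, 0]
    - [0, 0, 0, 0]
    - [0, 0, 0, 0]
    - [0, 0, 0, 0]
    - [0, 0, 30, 0]
    - [0, 0, 70, 0]
    - [0, 0, 110, 0]
    - [0, 0, 125, 0]
    - [0, 0, 125, 0]
  hand: 35

```text
time: 9.48
tool_pos: [627.7, -271.6, 212.8]
tcp_rot: [0.108, 1.548, 0.589]
contact_force: [1.1, -0.0, -2.4]
grip_width: 47.6
```

```bash
python3 st.py
```

```text
9.48 [ 627.7 -271.6  212.8] jaw 27.6 q [-30.  37.  60.   1.  82. -58.] w 47.6 F [ 1.1 -0.  -2.4] tilt -1.0
```

>>> carry_out:
  rows:
    - [-5, 20, 0, -5]
    - [-13, 55, 0, -11]
    - [-22, 95, 0, -17]
    - [-31, 136, 0, -24]
    - [-40, 177, 0, -31]
    - [-149, 684, 0, -64]
    - [-149, 684, 0, -64]
    - [-149, 684, 0, -64]
    - [-149, 684, 0, -64]
    - [-149, 684, 0, -64]
    - [-149, 684, 0, -64]
    - [-149, 684, 0, -64]
    - [-149, 684, 0, -64]
    - [-149, 684, 0, -64]
    - [-149, 684, 0, -64]
    - [-149, 684, 0, -64]
    - [-149, 684, 0, -64]
    - [-149, 684, 0, -64]
    - [-149, 684, 0, -64]
    - [-149, 684, 0, -64]

```text
time: 11.15
tool_pos: [476.8, 413.6, 209.5]
tcp_rot: [-0.108, 1.55, -0.74]
contact_force: [-0.2, -0.2, -3.4]
grip_width: 47.2
```

```bash
python3 st.py
```

```text
11.15 [476.8 413.6 209.5] jaw -36.2 q [35. 32. 71. -1. 77. 71.] w 47.2 F [-0.2 -0.2 -3.4] tilt -1.0
```

>>> carry_out:
  rows:
    - [1, -1, -40, 0]
    - [1, -1, -80, 0]
    - [1, -1, -110, 0]
    - [1, -1, -125, 0]
    - [1, -1, -132, 0]
    - [1, -1, -135, 0]
    - [1, -1, -137, 0]
    - [1, -1, -137, 0]
    - [1, -1, -137, 0]

```text
time: 11.9
tool_pos: [478.2, 411.0, 74.8]
tcp_rot: [-0.104, 1.549, -0.737]
contact_force: [-4.1, -3.7, 14.0]
grip_width: 46.8
```

```bash
python3 st.py
```

```text
11.9 [478.2 411.   74.8] jaw -36.3 q [34. 39. 80. -1. 61. 71.] w 46.8 F [-4.1 -3.7 14. ] tilt -1.0
```

>>> carry_out:
  rows:
    - [0, 0, 0, 0]
    - [0, 0, 0, 0]
    - [0, 0, 0, 0]
    - [0, 0, 0, 0]
    - [0, 0, 30, 0]
    - [0, 0, 70, 0]
    - [0, 0, 110, 0]
    - [0, 0, 130, 0]
    - [0, 0, 130, 0]
  hand: 61

```text
time: 12.65
tool_pos: [480.4, 412.5, 210.8]
tcp_rot: [0.299, 1.545, -0.334]
contact_force: [0.1, -0.0, 0.7]
grip_width: 61.3
```

>>> carry_out:
  rows:
    - [-33, -451, 0, 0]
    - [-33, -451, 0, 0]
    - [-33, -451, 0, 0]
    - [-33, -451, 0, 0]
    - [-33, -451, 0, 0]
    - [-33, -451, 0, 0]
    - [-33, -451, 0, 0]
    - [-33, -451, 0, 0]
    - [-33, -451, 0, 0]
    - [-33, -451, 0, 0]
    - [-33, -451, 0, 0]
    - [-33, -451, 0, 0]
    - [-33, -451, 0, 0]
    - [-33, -451, 0, 0]
  hand: 74

```text
time: 13.82
tool_pos: [447.0, -38.3, 210.1]
tcp_rot: [0.313, 1.546, -0.322]
contact_force: [-0.1, 0.0, 0.6]
grip_width: 74.0
```

```bash
python3 st.py; python3 - <<'E'
from h import *
im=capture("scene"); cv2.imwrite("pics/s2.png",im[:,:,::-1])
a=cv2.imread("pics/s1.png").astype(int);b=im[:,:,::-1].astype(int)
E
```

```text
13.82 [447.  -38.3 210.1] jaw -36.3 q [-15.  12. 101.  -0.  66.  22.] w 74.0 F [-0.1  0.   0.6] tilt -1.0
```

View pics/s2.png

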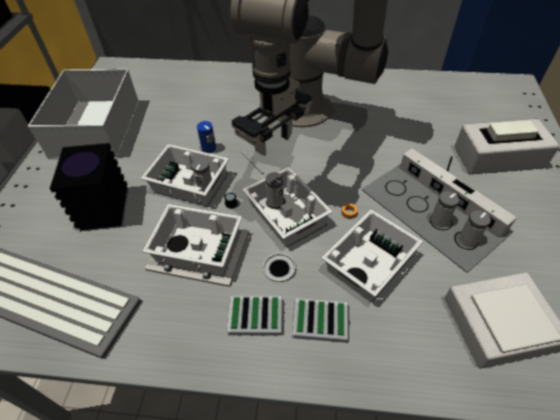

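Two cans stand on the spots at (445,212) and (475,230), with the T2 can still at (275,185). Now the T2 can.

>>> carry_out:
  rows:
    - [-2, -2, -40, 0]
    - [-2, -2, -80, 0]
    - [-2, -2, -115, 0]
    - [-2, -2, -134, 0]
    - [-2, -2, -141, 0]
    - [-2, -2, -141, 0]
    - [-2, -2, -141, 0]

```text
time: 14.45
tool_pos: [445.8, -39.0, 69.8]
tcp_rot: [0.315, 1.545, -0.317]
contact_force: [0.3, 0.1, -0.5]
grip_width: 74.1
```

>>> carry_out:
  rows:
    - [0, 0, 0, 0]
    - [0, 0, 0, 0]
    - [0, 0, 0, 0]
    - [0, 0, 0, 0]
    - [0, 0, 0, 0]
    - [0, 0, 0, 0]
    - [0, 0, 30, 0]
    - [0, 0, 70, 0]
    - [0, 0, 110, 0]
    - [0, 0, 132, 0]
    - [0, 0, 132, 0]
  hand: 35

```text
time: 15.37
tool_pos: [448.2, -39.7, 206.6]
tcp_rot: [0.331, 1.536, -0.3]
contact_force: [2.0, 0.2, -2.1]
grip_width: 47.2
```

```bash
python3 st.py
```

```text
15.37 [448.2 -39.7 206.6] jaw -36.2 q [-15.  12. 102.  -0.  64.  21.] w 47.2 F [ 2.   0.2 -2.1] tilt -0.999
```

>>> carry_out:
  rows:
    - [-1, 20, 0, 6]
    - [-4, 55, 0, 13]
    - [-7, 95, 0, 20]
    - [-10, 136, 0, 27]
    - [-26, 395, 0, 84]
    - [-26, 395, 0, 84]
    - [-26, 395, 0, 84]
    - [-26, 395, 0, 84]
    - [-26, 395, 0, 84]
    - [-26, 395, 0, 84]
    - [-26, 395, 0, 84]
    - [-26, 395, 0, 84]
    - [-26, 395, 0, 84]
    - [-26, 395, 0, 84]
    - [-26, 395, 0, 84]
    - [-26, 395, 0, 84]
    - [-26, 395, 0, 84]

```text
time: 16.78
tool_pos: [422.4, 354.8, 206.5]
tcp_rot: [0.333, 1.536, 1.165]
contact_force: [-0.2, -0.9, -1.3]
grip_width: 47.5
```

```bash
python3 st.py
```

```text
16.78 [422.4 354.8 206.5] jaw 47.7 q [ 31.  22.  87.   1.  69. -17.] w 47.5 F [-0.2 -0.9 -1.3] tilt -0.999
```

>>> carry_out:
  rows:
    - [0, 0, -40, 0]
    - [0, 0, -80, 0]
    - [0, 0, -110, 0]
    - [0, 0, -125, 0]
    - [0, 0, -132, 0]
    - [0, 0, -135, 0]
    - [0, 0, -136, 0]
    - [0, 0, -136, 0]
    - [0, 0, -136, 0]

```text
time: 17.53
tool_pos: [422.5, 354.9, 72.5]
tcp_rot: [0.322, 1.534, 1.153]
contact_force: [-3.4, -0.2, 6.5]
grip_width: 47.5
```

```bash
python3 st.py
```

```text
17.53 [422.5 354.9  72.5] jaw 47.6 q [ 31.  31.  96.   2.  51. -17.] w 47.5 F [-3.4 -0.2  6.5] tilt -0.999
```

>>> carry_out:
  rows:
    - [0, 0, 0, 0]
    - [0, 0, 0, 0]
    - [0, 0, 0, 0]
    - [0, 0, 0, 0]
    - [0, 0, 30, 0]
    - [0, 0, 70, 0]
    - [0, 0, 110, 0]
    - [0, 0, 132, 0]
    - [0, 0, 132, 0]
    - [0, 0, 132, 0]
  hand: 61

```text
time: 18.37
tool_pos: [423.1, 355.2, 205.8]
tcp_rot: [0.274, 1.532, 1.105]
contact_force: [-0.7, -0.8, -0.0]
grip_width: 60.9
```

>>> carry_out:
  rows:
    - [-15, -604, 0, -90]
    - [-15, -604, 0, -90]
    - [-15, -604, 0, -90]
    - [-15, -604, 0, -90]
    - [-15, -604, 0, -90]
    - [-15, -604, 0, -90]
    - [-15, -604, 0, -90]
    - [-15, -604, 0, -90]
    - [-15, -604, 0, -90]
    - [-15, -604, 0, -90]
    - [-15, -604, 0, -90]
    - [-15, -604, 0, -90]
    - [-15, -604, 0, -90]
    - [-15, -604, 0, -90]
    - [-15, -604, 0, -90]
    - [-15, -604, 0, -90]
    - [-15, -604, 0, -90]
    - [-15, -604, 0, -90]
    - [-15, -604, 0, -90]
  hand: 74

```text
time: 19.95
tool_pos: [408.0, -247.4, 205.1]
tcp_rot: [0.29, 1.533, -0.449]
contact_force: [0.2, 1.0, -0.2]
grip_width: 74.1
```

```bash
python3 st.py; python3 - <<'E'
from h import *
im=capture("scene"); cv2.imwrite("pics/s3.png",im[:,:,::-1])
E
```

```text
19.95 [ 408.  -247.4  205.1] jaw -42.3 q [-41.  15.  98.   1.  65.   1.] w 74.1 F [ 0.2  1.  -0.2] tilt -0.999
```

View pics/s3.png

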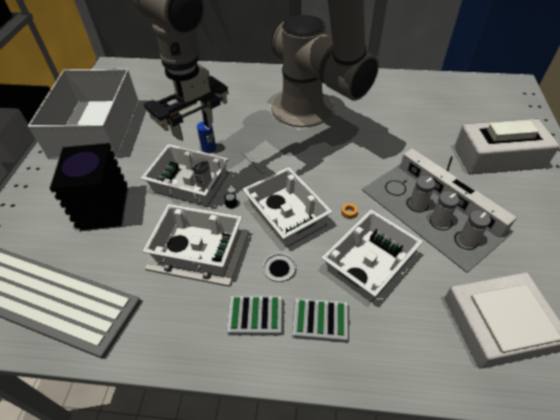

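Three cans are on their spots, with the T3 can at (203,173) still in place. Now picking that last one.

>>> carry_out:
  rows:
    - [0, -2, -40, 0]
    - [0, -2, -80, 0]
    - [0, -2, -112, 0]
    - [0, -2, -130, 0]
    - [0, -2, -137, 0]
    - [0, -2, -137, 0]
    - [0, -2, -137, 0]

```text
time: 20.58
tool_pos: [408.8, -249.3, 69.2]
tcp_rot: [0.277, 1.532, -0.46]
contact_force: [0.6, -0.2, -0.3]
grip_width: 74.1
```

>>> carry_out:
  rows:
    - [0, 0, 0, 0]
    - [0, 0, 0, 0]
    - [0, 0, 0, 0]
    - [0, 0, 0, 0]
    - [0, 0, 0, 0]
    - [0, 0, 0, 0]
    - [0, 0, 30, 0]
    - [0, 0, 70, 0]
    - [0, 0, 110, 0]
    - [0, 0, 132, 0]
    - [0, 0, 132, 0]
    - [0, 0, 132, 0]
  hand: 35

```text
time: 21.58
tool_pos: [408.9, -249.5, 201.9]
tcp_rot: [0.265, 1.53, -0.473]
contact_force: [-0.1, 0.8, -2.4]
grip_width: 47.8
```

```bash
python3 st.py
```

```text
21.58 [ 408.9 -249.5  201.9] jaw -42.3 q [-41.  15.  98.   1.  64.   1.] w 47.8 F [-0.1  0.8 -2.4] tilt -0.999
```

>>> carry_out:
  rows:
    - [10, 20, 0, 7]
    - [15, 55, 0, 14]
    - [20, 95, 0, 21]
    - [20, 136, 0, 28]
    - [20, 176, 0, 35]
    - [15, 216, 0, 42]
    - [10, 256, 0, 49]
    - [0, 296, 0, 56]
    - [-10, 336, 0, 63]
    - [-20, 376, 0, 70]
    - [-30, 416, 0, 77]
    - [-38, 456, 0, 84]
    - [-42, 496, 0, 91]
    - [-44, 530, 0, 98]
    - [-44, 548, 0, 105]
    - [-44, 548, 0, 112]
    - [-44, 548, 0, 119]
    - [-44, 548, 0, 126]
    - [-44, 548, 0, 133]
    - [-44, 548, 0, 141]

```text
time: 23.25
tool_pos: [363.7, 297.9, 199.4]
tcp_rot: [0.387, 1.53, 2.102]
contact_force: [-0.3, 0.7, -1.9]
grip_width: 47.7
```

>>> carry_out:
  rows:
    - [0, 0, 0, 0]
    - [0, 0, 0, 0]

```text
time: 23.42
tool_pos: [362.6, 297.2, 197.2]
tcp_rot: [0.502, 1.529, 2.214]
contact_force: [-0.0, 1.0, -1.8]
grip_width: 47.5
```

```bash
python3 st.py
```

```text
23.42 [362.6 297.2 197.2] jaw 98.0 q [ 28.  15.  99.   3.  67. -71.] w 47.5 F [-0.   1.  -1.8] tilt -0.999
```

>>> carry_out:
  rows:
    - [3, 2, -40, 0]
    - [3, 2, -80, 0]
    - [3, 2, -105, 0]
    - [3, 2, -118, 0]
    - [3, 2, -124, 0]
    - [3, 2, -126, 0]
    - [3, 2, -127, 0]
    - [3, 2, -127, 0]
    - [3, 2, -127, 0]

```text
time: 24.17
tool_pos: [364.7, 298.3, 71.4]
tcp_rot: [0.556, 1.53, 2.265]
contact_force: [-3.9, -5.8, 16.7]
grip_width: 47.2
```

```bash
python3 st.py
```

```text
24.17 [364.7 298.3  71.4] jaw 97.9 q [ 28.  25. 107.   3.  48. -72.] w 47.2 F [-3.9 -5.8 16.7] tilt -0.999
```

>>> carry_out:
  rows:
    - [0, 0, 0, 0]
    - [0, 0, 0, 0]
    - [0, 0, 0, 0]
    - [0, 0, 0, 0]
    - [0, 0, 30, 0]
    - [0, 0, 70, 0]
    - [0, 0, 110, 0]
    - [0, 0, 140, 0]
    - [0, 0, 140, 0]
    - [0, 0, 140, 0]
  hand: 61

```text
time: 25.0
tool_pos: [365.5, 298.8, 212.8]
tcp_rot: [0.457, 1.53, 2.164]
contact_force: [-1.1, -0.0, 0.3]
grip_width: 61.0
```

```bash
cat >> h.py <<'E'
def rim(g,n,c,yaw,z,hl=98.,hw=74.,r=14,it=3):
    """refine tote rim pose in grey image g of camera n: brightest line near each predicted edge; returns centre,yaw,half sizes,spread"""
    c=np.array(c,float)
    for k in range(it):
        x=np.array([np.cos(yaw),np.sin(yaw)]);y=np.array([-x[1],x[0]]);t=np.arange(-r,r+.1,.5);D=[];sl=[]
        for d,e,h,l in((x,y,hl,hw),(-x,y,hl,hw),(y,x,hw,hl),(-y,x,hw,hl)):
            s=np.linspace(-.8*l,.8*l,41)
            P=c+h*d+s[:,None,None]*e+t[None,:,None]*d
            q=w2pix(n,np.concatenate([P.reshape(-1,2),np.full((P.shape[0]*P.shape[1],1),z)],1)).astype(np.float32).reshape(41,-1,2)
            v=cv2.remap(g,q[...,0],q[...,1],cv2.INTER_LINEAR).astype(float)
            w=np.clip(v-np.percentile(v,70,axis=1,keepdims=True),0,None)
            i=v.argmax(1); off=np.array([np.average(t[max(0,a-5):a+6],weights=w[j,max(0,a-5):a+6]+1e-6) for j,a in enumerate(i)])
            ok=abs(off-np.median(off))<4; f=np.polyfit(s[ok],off[ok],1); ok=abs(off-np.polyval(f,s))<1.5
            f=np.polyfit(s[ok],off[ok],1) if ok.sum()>8 else f
            D.append((f[1],f[0],ok.sum(),h))
        c=c+x*(D[0][0]-D[1][0])/2+y*(D[2][0]-D[3][0])/2
        ds=np.array([D[0][1]*-1,D[1][1],D[2][1],-D[3][1]]); n_=np.array([a[2] for a in D]); wt=np.where(n_>15,n_,0)*[1,1,2,2]
        yaw+=np.average(ds,weights=wt+1e-9); r=9
    return c.round(1),round(yaw,3),(hl+(D[0][0]+D[1][0])/2).round(1),(hw+(D[2][0]+D[3][0])/2).round(1),n_,ds.round(3)
E
python3 - <<'E'
from h import *
T={"T1":(627,216,-.646,64),"T2":(489,-4.5,-2.443,64),"B":(627.6,-217.4,-1.68,76),"T3":(395,-300,1.333,64)}
for n in("top","scene"):
    im=capture(n);cv2.imwrite(f"pics/{n}4.png",im[:,:,::-1]); g=cv2.cvtColor(im,cv2.COLOR_RGB2GRAY)
    for k,(x,y,a,z) in T.items(): print(k,n,*rim(g,n,(x,y),a,z))
E
python3 st.py
```

```text
T1 top [629.6 220. ] -0.64 96.0 66.6 [41 41 41 24] [-0.002  0.001 -0.     0.003]
T2 top [488.1  -5.3] -2.453 96.0 72.1 [41 41 39 39] [ 0.    -0.     0.001 -0.001]
B top [ 633.  -218.6] -1.69 96.2 66.6 [41 40 41 25] [-0.007  0.001 -0.001  0.002]
T3 top [ 399.7 -303. ] 1.337 95.9 66.1 [37 41 26 41] [ 0.001  0.004  0.001 -0.002]
T1 scene [627.8 216. ] -0.64 96.1 72.0 [35 41 25 41] [ 0.001 -0.002  0.     0.001]
T2 scene [486.1   0. ] -2.446 96.1 66.4 [41 41 23 41] [-0.005  0.001  0.011 -0.002]
B scene [ 628.3 -217.2] -1.691 96.1 70.3 [41 41  7 41] [0.002 0.003 0.011 0.   ]
T3 scene [ 392.1 -300.3] 1.336 96.1 68.7 [36 41 39 17] [-0.004 -0.006 -0.011 -0.002]
25.1 [364.1 298.  210.3] jaw 97.8 q [ 28.  15.  97.   2.  69. -70.] w 60.8 F [-0.7 -0.2 -1.3] tilt -0.999
```

View pics/top4.png

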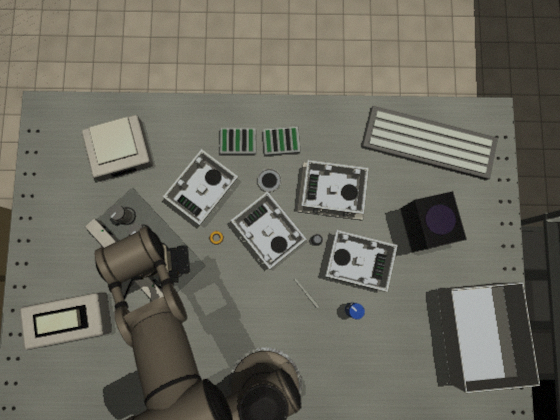

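```bash
sed -i 's/hl=98.,hw=74.,r=14,it=3/hl=96.,hw=72.,r=8,it=4/; s/yaw+=np.average.*/yaw+=np.average(ds,weights=wt+1e-9); r=5/' h.py
python3 - <<'E'
s=open('h.py').read()
s=s.replace("        c=c+x*(D[0][0]-D[1][0])/2+y*(D[2][0]-D[3][0])/2\n","""        sh=[(D[i][0]-D[i+1][0])/2 if abs(D[i][0]+D[i+1][0])<2.5 else (D[i][0] if D[i][2]>D[i+1][2] else -D[i+1][0]) for i in(0,2)]
        c=c+x*sh[0]+y*sh[1]
""")
open('h.py','w').write(s)
E
python3 - <<'E'
from h import *
T={"T1":(628,217,-.64,64),"T2":(488,-4,-2.45,64),"B":(628,-217.4,-1.69,76),"T3":(395,-300,1.336,64)}
for k,(x,y,a,z) in T.items():
  r=[]
  for n in("top","scene"):
    g=cv2.imread(f"pics/{n}4.png",0); r.append(rim(g,n,(x,y),a,z)); print(k,n,*r[-1])
  print("   mean",(r[0][0]+r[1][0])/2)
E
```

```text
T1 top [626.1 215.3] -0.641 96.1 69.7 [41 41 41 22] [-0.001  0.002 -0.    -0.001]
T1 scene [627.9 216.1] -0.64 96.1 72.1 [34 41 27 41] [-0.003 -0.001  0.     0.001]
   mean [627.  215.7]
T2 top [488.   -5.2] -2.452 96.0 72.2 [41 41 41 41] [-0.    -0.     0.001 -0.   ]
T2 scene [490.   -4.7] -2.451 96.2 72.1 [41 41 30 41] [-0.002  0.003  0.001 -0.001]
   mean [489.    -4.95]
B top [ 627.7 -218. ] -1.694 96.2 71.7 [41 41 41 16] [-0.002  0.004  0.002 -0.008]
B scene [ 628.7 -217.2] -1.691 96.1 70.8 [41 41 11 41] [-0.001  0.002  0.025 -0.001]
   mean [ 628.2 -217.6]
T3 top [ 393.2 -301.4] 1.335 96.0 72.0 [41 41 40 41] [-0.     0.004  0.001 -0.003]
T3 scene [ 394.  -300.7] 1.347 96.2 70.8 [36 41 40 26] [-0.007 -0.007 -0.012  0.039]
   mean [ 393.6  -301.05]
```

>>> carry_out:
  rows:
    - [35, -20, 0, -7]
    - [40, -60, 0, -14]
    - [45, -100, 0, -21]
    - [45, -140, 0, -28]
    - [45, -180, 0, -35]
    - [30, -600, 0, -111]
    - [30, -600, 0, -111]
    - [30, -600, 0, -111]
    - [30, -600, 0, -111]
    - [30, -600, 0, -111]
    - [30, -600, 0, -111]
    - [30, -600, 0, -111]
    - [30, -600, 0, -111]
    - [30, -600, 0, -111]
    - [30, -600, 0, -111]
    - [30, -600, 0, -111]
    - [30, -600, 0, -111]
    - [30, -600, 0, -111]
    - [30, -600, 0, -111]
    - [30, -600, 0, -111]
  hand: 46

```text
time: 26.77
tool_pos: [394.2, -300.5, 209.9]
tcp_rot: [0.628, 1.53, 0.402]
contact_force: [0.2, 0.2, 0.2]
grip_width: 46.0
```

```bash
sed -i 's/"tilt",R\[2,0\].round(3)/"axis",R[:,0].round(3)/' st.py; python3 st.py
```

```text
26.77 [ 394.2 -300.5  209.9] jaw -13.0 q [-48.  17.  94.   2.  68. -36.] w 46.0 F [0.2 0.2 0.2] axis [ 0.038  0.016 -0.999]
```

>>> carry_out:
  rows:
    - [0, 0, -40, 0]
    - [0, 0, -80, 0]
    - [0, 0, -100, 0]

```text
time: 27.02
tool_pos: [393.1, -297.8, 106.7]
tcp_rot: [0.728, 1.531, 0.505]
contact_force: [-0.2, 0.9, -1.3]
grip_width: 46.1
```

```bash
python3 st.py
```

```text
27.02 [ 393.1 -297.8  106.7] jaw -12.8 q [-48.  24. 103.   3.  53. -36.] w 46.1 F [-0.2  0.9 -1.3] axis [ 0.035  0.019 -0.999]
```

>>> carry_out:
  rows:
    - [0, -3, -30, 0]
    - [0, -3, -60, 0]
    - [0, -3, -80, 0]
    - [0, -3, -90, 0]
    - [0, -3, -95, 0]
    - [0, -3, -95, 0]
    - [0, -3, -95, 0]
    - [0, -3, -95, 0]

```text
time: 27.68
tool_pos: [393.8, -301.4, 13.1]
tcp_rot: [0.667, 1.53, 0.445]
contact_force: [-0.1, -0.4, 0.8]
grip_width: 45.9
```

```bash
python3 st.py
```

```text
27.68 [ 393.8 -301.4   13.1] jaw -12.8 q [-48.  33. 107.   3.  40. -38.] w 45.9 F [-0.1 -0.4  0.8] axis [ 0.037  0.017 -0.999]
```

Close on the post and lift slowly to check the hold.

>>> carry_out:
  rows:
    - [0, 0, -1, 0]
    - [0, 0, -1, 0]
    - [0, 0, -1, 0]
    - [0, 0, -1, 0]
    - [0, 0, -1, 0]
    - [0, 0, -1, 0]
    - [0, 0, -1, 0]
    - [0, 0, 10, 0]
    - [0, 0, 35, 0]
    - [0, 0, 70, 0]
    - [0, 0, 105, 0]
    - [0, 0, 140, 0]
    - [0, 0, 165, 0]
    - [0, 0, 170, 0]
    - [0, 0, 170, 0]
    - [0, 0, 170, 0]
  hand: 12

```text
time: 29.02
tool_pos: [393.1, -300.6, 181.4]
tcp_rot: [0.734, 1.531, 0.511]
contact_force: [-0.6, 0.4, -3.1]
grip_width: 23.9
```

```bash
python3 st.py
```

```text
29.02 [ 393.1 -300.6  181.4] jaw -12.8 q [-48.  18.  97.   2.  64. -36.] w 23.9 F [-0.6  0.4 -3.1] axis [ 0.035  0.019 -0.999]
```

>>> carry_out:
  rows:
    - [20, 7, 0, 1]
    - [50, 18, 0, 3]
    - [85, 30, 0, 4]
    - [120, 42, 0, 5]
    - [155, 55, 0, 6]
    - [190, 67, 0, 6]
    - [215, 76, 0, 6]
    - [230, 81, 0, 6]
    - [235, 83, 0, 6]
    - [235, 83, 0, 6]
    - [235, 83, 0, 6]
    - [235, 83, 0, 6]

```text
time: 30.02
tool_pos: [626.7, -218.1, 180.3]
tcp_rot: [0.786, 1.533, 0.667]
contact_force: [-0.7, -0.3, -3.2]
grip_width: 24.1
```

>>> carry_out:
  rows:
    - [0, 0, -20, 0]
    - [0, 0, -40, 0]
    - [0, 0, -55, 0]
    - [0, 0, -65, 0]
    - [0, 0, -70, 0]
    - [0, 0, -70, 0]
    - [0, 0, -70, 0]

```text
time: 30.6
tool_pos: [626.8, -218.6, 111.1]
tcp_rot: [0.761, 1.532, 0.641]
contact_force: [0.3, -0.2, -2.9]
grip_width: 23.4
```

```bash
cat > ms.py <<'E'
import sys
from h import *
# usage: tag cx cy yaw rimz (held tote)
tag=sys.argv[1];x,y,a,z=map(float,sys.argv[2:6]);r=[]
for n in("top","scene"):
    im=capture(n);cv2.imwrite(f"pics/{n}_{tag}.png",im[:,:,::-1]); r.append(rim(cv2.cvtColor(im,cv2.COLOR_RGB2GRAY),n,(x,y),a,z)); print(n,*r[-1])
print("mean",(r[0][0]+r[1][0])/2)
E
python3 st.py; python3 ms.py h1 628 -217.6 1.45 160
python3 - <<'E'
import cv2,numpy as np
a=cv2.imread("pics/top_h1.png")[150:240,270:400];b=cv2.imread("pics/scene_h1.png")[165:285,110:270]
cv2.imwrite("pics/h1.png",np.hstack([cv2.resize(a,(400,277)),cv2.resize(b,(370,277))]))
E
```

```text
30.6 [ 626.8 -218.6  111.1] jaw -6.9 q [-27.  39.  73.   2.  67. -21.] w 23.4 F [ 0.3 -0.2 -2.9] axis [ 0.031  0.023 -0.999]
top [ 637.5 -219.6] 1.405 95.9 69.2 [30  8 20 22] [ 0.017  0.035 -0.04  -0.004]
scene [ 624.9 -219.3] 1.456 96.5 75.7 [35 41 26 37] [-0.01   0.006  0.02   0.001]
mean [ 631.2  -219.45]
```

View pics/h1.png

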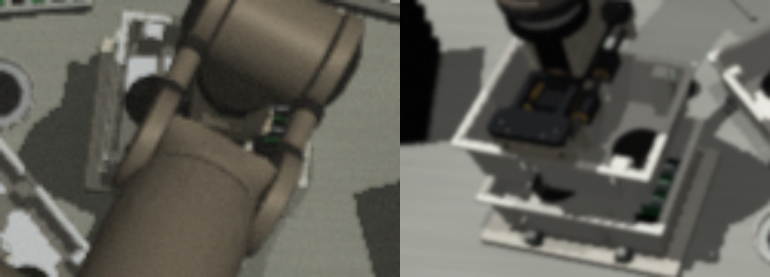

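The top view is blocked by the forearm. In the scene view the held tote sits over the base at (575,100 in crop), turned end for end: its rack hole is at the other end. Scene and TCP both ask for a shift of about (+1.7, +0.7) mm.

>>> carry_out:
  rows:
    - [2, 1, 0, 0]
    - [2, 1, -8, 0]
    - [2, 1, -14, 0]
    - [2, 1, -18, 0]
    - [2, 1, -21, 0]
    - [2, 1, -23, 0]
    - [2, 1, -23, 0]
    - [2, 1, -23, 0]

```text
time: 31.37
tool_pos: [629.3, -217.6, 88.5]
tcp_rot: [0.737, 1.532, 0.618]
contact_force: [-0.3, -0.1, -3.5]
grip_width: 23.8
```

```bash
python3 st.py
```

```text
31.37 [ 629.3 -217.6   88.5] jaw -6.8 q [-27.  41.  74.   2.  64. -21.] w 23.8 F [-0.3 -0.1 -3.5] axis [ 0.032  0.023 -0.999]
```

>>> carry_out:
  rows:
    - [-1, 0, -1, 0]
    - [-1, 0, -2, 0]
    - [-1, 0, -3, 0]
    - [-1, 0, -4, 0]
    - [-1, 0, -5, 0]
    - [-1, 0, -5, 0]

```text
time: 31.87
tool_pos: [628.6, -217.7, 85.2]
tcp_rot: [0.706, 1.531, 0.587]
contact_force: [-2.4, 1.7, 6.6]
grip_width: 23.9
```

```bash
python3 st.py
```

```text
31.87 [ 628.6 -217.7   85.2] jaw -6.8 q [-27.  41.  75.   2.  64. -21.] w 23.9 F [-2.4  1.7  6.6] axis [ 0.033  0.022 -0.999]
```

>>> carry_out:
  rows:
    - [0, 0, -2, 0]
    - [0, 0, -2, 0]
    - [0, 0, -2, 0]

```text
time: 32.12
tool_pos: [628.6, -217.7, 85.1]
tcp_rot: [0.682, 1.531, 0.564]
contact_force: [-2.9, 1.7, 8.2]
grip_width: 23.9
```

>>> carry_out:
  rows:
    - [0, 0, 1, 0]
    - [0, 0, 1, 0]
    - [0, 0, 1, 0]
    - [0, 0, 1, 0]
    - [0, 0, 1, 0]
    - [0, 0, 20, 0]
    - [0, 0, 50, 0]
    - [0, 0, 90, 0]
    - [0, 0, 115, 0]
    - [0, 0, 125, 0]
    - [0, 0, 125, 0]
    - [0, 0, 125, 0]
  hand: 46

```text
time: 33.12
tool_pos: [628.3, -217.6, 209.0]
tcp_rot: [0.706, 1.531, 0.587]
contact_force: [-0.1, -0.3, -0.9]
grip_width: 46.2
```

```bash
python3 st.py
```

```text
33.12 [ 628.3 -217.6  209. ] jaw -6.8 q [-27.  35.  66.   2.  79. -20.] w 46.2 F [-0.1 -0.3 -0.9] axis [ 0.033  0.022 -0.999]
```

>>> carry_out:
  rows:
    - [-20, 31, 0, -6]
    - [-45, 69, 0, -13]
    - [-70, 107, 0, -20]
    - [-95, 145, 0, -27]
    - [-120, 183, 0, -34]
    - [-139, 213, 0, -41]
    - [-139, 213, 0, -44]
    - [-139, 213, 0, -44]
    - [-139, 213, 0, -44]
    - [-139, 213, 0, -44]

```text
time: 33.95
tool_pos: [489.5, -5.2, 207.9]
tcp_rot: [0.696, 1.533, -0.189]
contact_force: [-0.3, 0.4, 0.2]
grip_width: 46.0
```

```bash
python3 st.py; python3 ms.py l1 628 -217.6 1.45 136; python3 - <<'E'
from h import *
for n in("top","scene"):
    g=cv2.imread(f"pics/{n}_l1.png",0)
    for z in (112,): print(n,z,*rim(g,n,(628,-217.6),1.45,z))
import numpy as np
a=cv2.imread("pics/top_l1.png")[150:240,270:400];b=cv2.imread("pics/scene_l1.png")[165:285,110:270]
cv2.imwrite("pics/l1.png",np.hstack([cv2.resize(a,(400,277)),cv2.resize(b,(370,277))]))
E
```

```text
33.95 [489.5  -5.2 207.9] jaw -50.7 q [-10.  16.  96.  -0.  66.  41.] w 46.0 F [-0.3  0.4  0.2] axis [ 0.037 -0.007 -0.999]
top [ 627.2 -217.8] 1.448 96.2 69.3 [41 41 22 41] [ 0.001  0.001  0.001 -0.001]
scene [ 629.7 -217.3] 1.448 96.0 69.9 [36 41 41 20] [ 0.003  0.004 -0.005  0.005]
mean [ 628.45 -217.55]
top 112 [ 633.4 -223.1] 1.447 97.8 69.9 [41 41 27 41] [ 0.001  0.002 -0.001 -0.001]
scene 112 [ 607.7 -229.5] 1.451 98.0 71.5 [36 41 41 22] [-0.    -0.005 -0.01  -0.002]
```

View pics/l1.png

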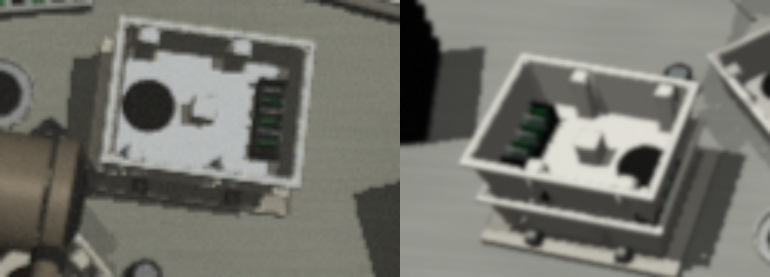

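Level 1 is seated (rim at 136 mm in both views, centred within 1 mm, level). Now tote T2.

>>> carry_out:
  rows:
    - [0, 0, -40, 0]
    - [0, 0, -80, 0]
    - [0, 0, -120, 0]
    - [0, 0, -155, 0]
    - [0, 0, -180, 0]
    - [0, 0, -191, 0]
    - [0, 0, -195, 0]
    - [0, 0, -195, 0]
    - [0, 0, -195, 0]
    - [0, 0, -195, 0]

```text
time: 34.88
tool_pos: [490.7, -6.1, 14.2]
tcp_rot: [0.701, 1.53, -0.186]
contact_force: [-0.2, -0.3, 0.7]
grip_width: 46.3
```

```bash
python3 st.py
```

```text
34.88 [490.7  -6.1  14.2] jaw -50.8 q [-10.  32. 109.  -0.  37.  41.] w 46.3 F [-0.2 -0.3  0.7] axis [ 0.04  -0.007 -0.999]
```

>>> carry_out:
  rows:
    - [-2, 1, -1, 0]
    - [-2, 1, -1, 0]
    - [-2, 1, -1, 0]
    - [-2, 1, -1, 0]
    - [-2, 1, -1, 0]
    - [-2, 1, -1, 0]
    - [-2, 1, -1, 0]
    - [-2, 1, 10, 0]
    - [-2, 1, 35, 0]
    - [-2, 1, 70, 0]
    - [-2, 1, 105, 0]
    - [-2, 1, 140, 0]
    - [-2, 1, 170, 0]
    - [-2, 1, 190, 0]
    - [-2, 1, 195, 0]
    - [-2, 1, 195, 0]
    - [-2, 1, 195, 0]
  hand: 12

```text
time: 36.3
tool_pos: [487.8, -4.9, 207.6]
tcp_rot: [0.699, 1.533, -0.188]
contact_force: [-0.2, -0.0, -3.6]
grip_width: 23.8
```

```bash
python3 st.py
```

```text
36.3 [487.8  -4.9 207.6] jaw -50.8 q [-10.  15.  96.  -0.  66.  41.] w 23.8 F [-0.2 -0.  -3.6] axis [ 0.037 -0.007 -0.999]
```

>>> carry_out:
  rows:
    - [12, -18, 0, 5]
    - [28, -43, 0, 11]
    - [45, -68, 0, 17]
    - [65, -98, 0, 24]
    - [85, -128, 0, 31]
    - [105, -158, 0, 37]
    - [122, -185, 0, 42]
    - [134, -203, 0, 44]
    - [140, -213, 0, 44]
    - [140, -213, 0, 44]
    - [140, -213, 0, 44]
    - [140, -213, 0, 44]

```text
time: 37.3
tool_pos: [626.9, -216.9, 205.7]
tcp_rot: [0.791, 1.534, 0.672]
contact_force: [-0.0, -0.1, -3.2]
grip_width: 23.9
```

>>> carry_out:
  rows:
    - [0, 0, -15, 0]
    - [0, 0, -30, 0]
    - [0, 0, -38, 0]
    - [0, 0, -40, 0]
    - [0, 0, -40, 0]
    - [0, 0, -40, 0]

```text
time: 37.8
tool_pos: [627.2, -216.6, 166.5]
tcp_rot: [0.764, 1.534, 0.646]
contact_force: [0.4, 0.4, -3.0]
grip_width: 23.6
```

```bash
python3 st.py; python3 ms.py h2 627 -219 -1.69 217
```

```text
37.8 [ 627.2 -216.6  166.5] jaw -6.8 q [-27.  36.  69.   2.  74. -20.] w 23.6 F [ 0.4  0.4 -3. ] axis [ 0.029  0.022 -0.999]
top [ 645.4 -218.6] -1.702 97.7 68.7 [20 33 18 23] [ 0.014  0.002 -0.009  0.002]
scene [ 624.7 -216.1] -1.678 96.3 74.2 [41 41 23 28] [ 0.008 -0.013  0.015  0.011]
mean [ 635.05 -217.35]
```

>>> carry_out:
  rows:
    - [2, -1.5, 0, 0]
    - [2, -1.5, -6, 0]
    - [2, -1.5, -11, 0]
    - [2, -1.5, -15, 0]
    - [2, -1.5, -17, 0]
    - [2, -1.5, -17, 0]
    - [2, -1.5, -17, 0]

```text
time: 38.48
tool_pos: [629.3, -218.4, 149.6]
tcp_rot: [0.757, 1.534, 0.638]
contact_force: [0.5, -0.2, -2.3]
grip_width: 24.0
```

```bash
python3 st.py
```

```text
38.48 [ 629.3 -218.4  149.6] jaw -6.8 q [-27.  37.  70.   2.  72. -20.] w 24.0 F [ 0.5 -0.2 -2.3] axis [ 0.03   0.022 -0.999]
```

>>> carry_out:
  rows:
    - [-1, 0, -1, 0]
    - [-1, 0, -2, 0]
    - [-1, 0, -3, 0]
    - [-1, 0, -4, 0]
    - [-1, 0, -5, 0]
    - [-1, 0, -6, 0]
    - [-1, 0, -6, 0]

```text
time: 39.07
tool_pos: [628.5, -218.5, 145.7]
tcp_rot: [0.711, 1.533, 0.592]
contact_force: [-2.6, 1.6, 9.1]
grip_width: 23.7
```

```bash
python3 st.py
```

```text
39.07 [ 628.5 -218.5  145.7] jaw -6.8 q [-27.  37.  71.   2.  71. -21.] w 23.7 F [-2.6  1.6  9.1] axis [ 0.031  0.021 -0.999]
```

>>> carry_out:
  rows:
    - [0, 0, 0, 0]
    - [0, 0, 0, 0]
    - [0, 0, 0, 0]
    - [0, 0, 0, 0]
    - [0, 0, 0, 0]
    - [0, 0, 20, 0]
    - [0, 0, 45, 0]
    - [0, 0, 75, 0]
    - [0, 0, 85, 0]
    - [0, 0, 85, 0]
    - [0, 0, 85, 0]
  hand: 46

```text
time: 39.98
tool_pos: [628.5, -218.4, 230.2]
tcp_rot: [0.71, 1.533, 0.592]
contact_force: [0.0, -0.6, -0.3]
grip_width: 45.9
```

>>> carry_out:
  rows:
    - [-1, 30, 0, -7]
    - [-1, 70, 0, -14]
    - [-1, 110, 0, -21]
    - [-1, 150, 0, -28]
    - [-1, 190, 0, -35]
    - [-1, 225, 0, -42]
    - [-1, 260, 0, -49]
    - [-1, 295, 0, -56]
    - [-1, 330, 0, -63]
    - [-1, 365, 0, -70]
    - [-1, 400, 0, -77]
    - [-1, 434, 0, -84]
    - [-1, 434, 0, -91]
    - [-1, 434, 0, -98]
    - [-1, 434, 0, -105]
    - [-1, 434, 0, -112]
    - [-1, 434, 0, -120]
    - [-1, 434, 0, -120]
    - [-1, 434, 0, -120]
    - [-1, 434, 0, -120]

```text
time: 41.65
tool_pos: [627.1, 215.4, 228.8]
tcp_rot: [0.654, 1.533, -1.556]
contact_force: [0.9, 0.5, 0.8]
grip_width: 45.7
```

```bash
python3 st.py; python3 ms.py l2 628 -217.6 -1.69 196;  python3 - <<'E'
from h import *
a=cv2.imread("pics/top_l2.png")[120:300,150:400];b=cv2.imread("pics/scene_l2.png")[135:285,110:270]
cv2.imwrite("pics/l2.png",np.hstack([cv2.resize(a,(400,288)),cv2.resize(b,(307,288))]))
E
```

```text
41.65 [627.1 215.4 228.8] jaw -126.6 q [ 13.  35.  62.  -2.  84. 140.] w 45.7 F [0.9 0.5 0.8] axis [ 0.001 -0.038 -0.999]
top [ 628. -219.] -1.69 96.2 71.1 [41 41 41 11] [-0.006  0.001  0.001 -0.031]
scene [ 629.5 -218. ] -1.683 95.8 71.9 [41 41 20 41] [ 0.004  0.     0.01  -0.003]
mean [ 628.75 -218.5 ]
```

View pics/l2.png

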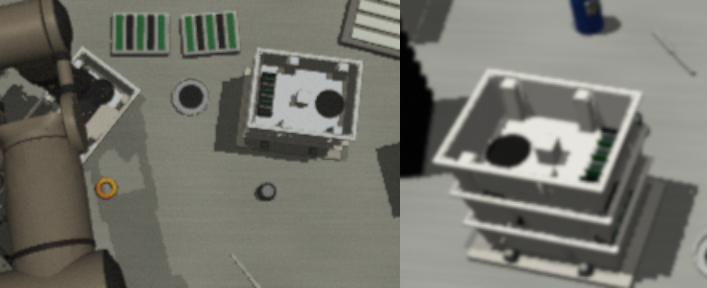

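Level 2 is seated (rim 196, centre (628.7, −218.5)). Now tote T1.

>>> carry_out:
  rows:
    - [0, 0, -40, 0]
    - [0, 0, -80, 0]
    - [0, 0, -120, 0]
    - [0, 0, -160, 0]
    - [0, 0, -190, 0]
    - [0, 0, -207, 0]
    - [0, 0, -214, 0]
    - [0, 0, -216, 0]
    - [0, 0, -216, 0]
    - [0, 0, -216, 0]

```text
time: 42.58
tool_pos: [628.4, 215.8, 15.4]
tcp_rot: [0.766, 1.533, -1.444]
contact_force: [0.8, -0.5, -0.6]
grip_width: 46.3
```

```bash
python3 st.py
```

```text
42.58 [628.4 215.8  15.4] jaw -126.7 q [ 13.  46.  76.  -3.  58. 141.] w 46.3 F [ 0.8 -0.5 -0.6] axis [ 0.005 -0.037 -0.999]
```

>>> carry_out:
  rows:
    - [-1, 0, -2, 0]
    - [-1, 0, -2, 0]
    - [-1, 0, -2, 0]
    - [-1, 0, -2, 0]
    - [-1, 0, -2, 0]
    - [-1, 0, -2, 0]
    - [-1, 0, -2, 0]
    - [-1, 0, 10, 0]
    - [-1, 0, 35, 0]
    - [-1, 0, 70, 0]
    - [-1, 0, 105, 0]
    - [-1, 0, 140, 0]
    - [-1, 0, 175, 0]
    - [-1, 0, 205, 0]
    - [-1, 0, 225, 0]
    - [-1, 0, 235, 0]
    - [-1, 0, 235, 0]
    - [-1, 0, 235, 0]
    - [-1, 0, 235, 0]
  hand: 12

```text
time: 44.17
tool_pos: [626.5, 215.6, 247.8]
tcp_rot: [0.65, 1.533, -1.56]
contact_force: [-0.7, -0.7, -3.8]
grip_width: 23.8
```

```bash
python3 st.py
```

```text
44.17 [626.5 215.6 247.8] jaw -126.7 q [ 13.  35.  60.  -2.  86. 140.] w 23.8 F [-0.7 -0.7 -3.8] axis [ 0.    -0.038 -0.999]
```

>>> carry_out:
  rows:
    - [1, -15, 0, 7]
    - [1, -40, 0, 14]
    - [1, -75, 0, 21]
    - [1, -110, 0, 28]
    - [1, -145, 0, 35]
    - [1, -180, 0, 42]
    - [1, -215, 0, 49]
    - [1, -250, 0, 56]
    - [1, -285, 0, 63]
    - [1, -320, 0, 70]
    - [1, -350, 0, 77]
    - [1, -380, 0, 84]
    - [1, -405, 0, 91]
    - [1, -422, 0, 98]
    - [1, -431, 0, 105]
    - [1, -434, 0, 112]
    - [1, -434, 0, 120]
    - [1, -434, 0, 120]
    - [1, -434, 0, 120]
    - [1, -434, 0, 120]

```text
time: 45.83
tool_pos: [627.2, -218.0, 246.6]
tcp_rot: [0.7, 1.534, 0.581]
contact_force: [-0.3, 0.4, -3.4]
grip_width: 23.9
```

>>> carry_out:
  rows:
    - [0, 0, -10, 0]
    - [0, 0, -20, 0]
    - [0, 0, -20, 0]
    - [0, 0, -20, 0]

```text
time: 46.17
tool_pos: [626.6, -217.5, 225.0]
tcp_rot: [0.772, 1.535, 0.652]
contact_force: [0.3, -0.7, -3.7]
grip_width: 23.9
```

```bash
python3 st.py; python3 ms.py h3 626 -219 1.45 278
```

```text
46.17 [ 626.6 -217.5  225. ] jaw -6.9 q [-27.  34.  64.   2.  81. -20.] w 23.9 F [ 0.3 -0.7 -3.7] axis [ 0.028  0.022 -0.999]
top [ 643.9 -220.6] 1.436 97.5 75.9 [33 10 21 22] [ 0.006  0.001 -0.007 -0.002]
scene [ 629.9 -217.7] 1.453 95.9 73.8 [38 41 14 29] [-0.005  0.01  -0.017  0.005]
mean [ 636.9  -219.15]
```

>>> carry_out:
  rows:
    - [1.5, -1, -4, 0]
    - [1.5, -1, -8, 0]
    - [1.5, -1, -12, 0]
    - [1.5, -1, -15, 0]
    - [1.5, -1, -15, 0]
    - [1.5, -1, -15, 0]

```text
time: 46.77
tool_pos: [628.7, -218.9, 211.3]
tcp_rot: [0.714, 1.534, 0.595]
contact_force: [0.3, 0.8, -3.3]
grip_width: 23.9
```

>>> carry_out:
  rows:
    - [0, 0, -1, 0]
    - [0, 0, -2, 0]
    - [0, 0, -3, 0]
    - [0, 0, -4, 0]
    - [0, 0, -5, 0]
    - [0, 0, -6, 0]
    - [0, 0, -6, 0]

```text
time: 47.35
tool_pos: [628.8, -219.0, 206.3]
tcp_rot: [0.684, 1.533, 0.565]
contact_force: [-1.6, 0.8, 2.1]
grip_width: 23.9
```

```bash
python3 st.py
```

```text
47.35 [ 628.8 -219.   206.3] jaw -6.9 q [-27.  35.  66.   2.  79. -20.] w 23.9 F [-1.6  0.8  2.1] axis [ 0.032  0.02  -0.999]
```

>>> carry_out:
  rows:
    - [0, 0, -2, 0]
    - [0, 0, -2, 0]
    - [0, 0, -2, 0]

```text
time: 47.6
tool_pos: [629.0, -219.0, 206.1]
tcp_rot: [0.641, 1.532, 0.522]
contact_force: [-2.3, 0.7, 6.6]
grip_width: 24.3
```

>>> carry_out:
  rows:
    - [0, 0, 1, 0]
    - [0, 0, 1, 0]
    - [0, 0, 1, 0]
    - [0, 0, 1, 0]
    - [0, 0, 1, 0]
    - [0, 0, 20, 0]
    - [0, 0, 50, 0]
    - [0, 0, 70, 0]
    - [0, 0, 75, 0]
    - [0, 0, 75, 0]
    - [0, 0, 75, 0]
  hand: 46

```text
time: 48.52
tool_pos: [628.7, -218.9, 280.0]
tcp_rot: [0.672, 1.533, 0.552]
contact_force: [-0.3, 0.1, -1.0]
grip_width: 46.2
```

>>> carry_out:
  rows:
    - [-200, 220, 0, 0]
    - [-200, 220, 0, 0]
    - [-200, 220, 0, 0]
    - [-200, 220, 0, 0]
    - [-200, 220, 0, 0]
    - [-200, 220, 0, 0]
    - [-200, 220, 0, 0]
    - [-200, 220, 0, 0]
    - [-200, 220, 0, 0]
    - [-200, 220, 0, 0]

```text
time: 49.35
tool_pos: [428.6, 1.1, 279.3]
tcp_rot: [0.678, 1.534, 0.56]
contact_force: [-0.2, -0.6, -0.4]
grip_width: 45.9
```

```bash
python3 st.py; python3 ms.py l3 628 -217.6 1.45 256;  python3 - <<'E'
from h import *
a=cv2.imread("pics/scene_l3.png")[130:290,110:270];b=cv2.imread("pics/scene_l3.png")[145:260,360:520]
cv2.imwrite("pics/l3.png",np.hstack([cv2.resize(a,(300,300)),cv2.resize(b,(417,300))]))
tiles=[]
for k in range(4):
    p=(365+56.6*k,298.5+56.6*k,98)
    for n in("top","scene"):
        g=cv2.imread(f"pics/{n}_l3.png",0)
        X,Y=np.meshgrid(p[0]+35-np.arange(140)*.5,p[1]+35-np.arange(140)*.5,indexing='ij')
        q=w2pix(n,np.c_[X.ravel(),Y.ravel(),np.full(X.size,p[2])]).reshape(140,140,2).astype(np.float32)
        t=cv2.resize(cv2.remap(g,q[...,0],q[...,1],cv2.INTER_CUBIC),(198,198)); cv2.circle(t,(99,99),68,255,1); cv2.line(t,(99,99),(51,147),0,1); tiles.append(t)
cv2.imwrite("pics/caps2.png",np.vstack([np.hstack(tiles[:4]),np.hstack(tiles[4:])]))
E
```

```text
49.35 [428.6   1.1 279.3] jaw -6.8 q [-11.   6.  97.   1.  76.  -5.] w 45.9 F [-0.2 -0.6 -0.4] axis [ 0.031  0.02  -0.999]
top [ 627.6 -220.4] 1.45 96.1 71.8 [41 41 18 41] [ 0.001 -0.003  0.    -0.001]
scene [ 629.9 -219.9] 1.456 95.9 69.8 [37 41 41 21] [-0.004  0.005 -0.003  0.004]
mean [ 628.75 -220.15]
```

View pics/l3.png

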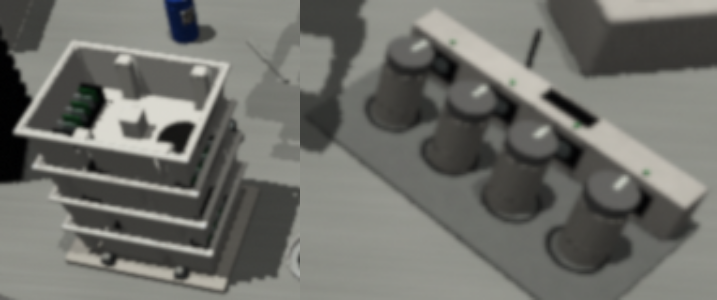

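View pics/caps2.png

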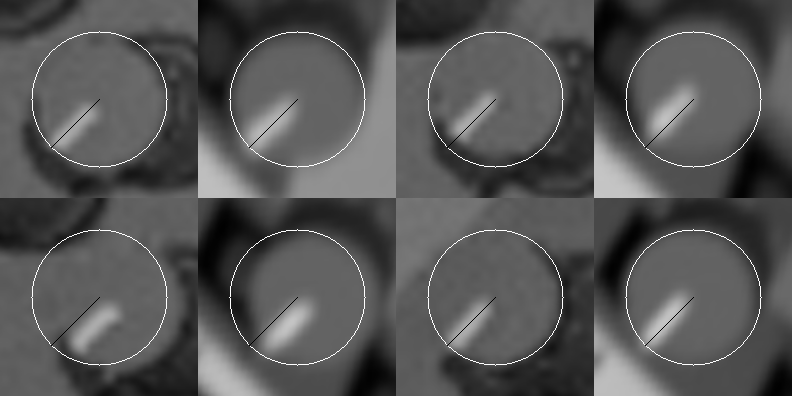

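All four cans are upright with their ticks toward the reader. The worst is about 7 mm off its spot centre. The stack's four rims are level and alternate end for end. Handing in.

```bash
python3 -c "
from plant import *
print(close_job())"
```

```text
the job is handed in; nothing more can be done
None
```

The job is done and handed in at about 49 s of the 208 s allowed. All four cans are on the reader dock, one per spot, and the three loose totes are stacked on the clamped base, each turned end for end to the one below. No verdict was reported at hand-in.

- **Cans:** in the last pictures from both cameras all four stand upright with the cap tick pointing at the reader window. Three are within a few mm of their spot centre. The one on the third spot is about 6–8 mm off, inside the 20 mm allowed, and I left it there.
- **Stack:** each tote's rim matched its expected height in both views, 60, 120 and 180 mm above the base tote's. The top tote is about 2.6 mm off the base centre and within about 0.02 rad of parallel. All rims look level in the pictures.
- **Weaker checks:** while a tote was held over the stack, the forearm blocked the top camera. Those fits failed, so I used the scene camera and the tool position instead.
- **Tool tilt:** the tool picked up a tilt of about 0.04 rad from repeated starts, with no visible effect after release.
- **Bystanders:** I didn't measure them at the end. The arm passed only above them and met no unexpected contact force. They were in place in the last pictures that showed them.

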